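# Fold the ratchet recipe stand flat

### The arm

A 7-joint arm with a two-finger parallel gripper is mounted at the origin on the work surface. World frame = base frame: x ahead of the robot, y to its left, z up, the work surface at z = 0. Lengths are in m, angles in rad, forces in N, time in s.
With the tool pointing down it reaches from about 0.35 to 0.9 m from the base axis. Payload 19.9 kg.
Tool frame: the origin (TCP) lies between the finger pads; the fingertips stand 19 mm ahead of it and the grasp point (between the pads) is the TCP; z points along the fingers, y is the direction in which the jaws open and shut (so a half turn about z gives the same grasp; the last joint's range is limited). The gripper opens to 94 mm and grips with 3 to 60 N. Pads are 16 mm wide; open, the fingers measure 119 mm over their backs; the gripper's body (75 mm by 177 mm) begins 78 mm behind the grasp point.
Start: joints at [1.097, 0.417, -0.01, 1.614, 0.005, 1.111, -0.053], TCP at [0.262, -0.568, 0.224] pointing down, gripper open.
Joint ranges: [-2.81, 2.81], [-0.39, 2.02], [-1.27, 1.25], [0.06, 2.57], [-1.19, 4.33], [0.19, 2], [-2.82, 2.82]. Speed limits (rad/s): [1.89, 1.89, 2.39, 2.39, 3.01, 3.01, 3.01].

### API

Orientations are given as a 3x3 rotation matrix whose columns are the frame's x, y, z axes.
In Python, from rig import robot gives the robot as it stands. Calls block until the motion is done:
- robot.move_ptp(position, orientation): joint-space move of the TCP to a pose.
- robot.move_linear(position, velocity=0.15, frame=None, threshold=None): straight line of the TCP; frame=None keeps the orientation; velocity is the mean speed in m/s. With threshold (N) it stops when the force on the tool has changed by that much, and returns True; else False.
- robot.goto_joints(angles): joint-space move.
- robot.gripper_to(opening): finger opening in m; the grip force is fixed at half the most; returns when the fingers have stopped.
- robot.pause(seconds).
- robot.ik(position, orientation): joint angles nearest the present ones, or None.
- robot.get_state(): the state.
- robot.grab_frame(name): name is "side" or "top"; returns the picture (480x640x3 uint8, red, green, blue); there is no depth.
- robot.camera_info(name): a dict with "fx", "fy", "cx", "cy" (pixels), "dist" ([k1, k2, p1, p2, k3] as OpenCV has them; the pictures are not rectified), "rvec" (rotation vector, rad) and "tvec" (3), from world to camera coordinates, as OpenCV has them. Camera axes: x right, y down, z forward; pixel columns grow to the right and rows downward; lengths in m; the calibration is good to about 2 mm. A picture is of the moment at which its call begins. camera_info takes no time and is no camera call.
A pose or a line that the arm cannot do raises robot.PlanningError and nothing moves.
- robot.sign_off(): hands the job in, once; it reports no verdict.
The state is a dict: "time": time; "qpos": joint angles; "joint_vel": joint speeds; "effort": joint torques, N m; "ee_pos": TCP position; "tool_rot": TCP orientation; "force": force on the tool from outside, world axes, zero at the start; "moment": the same for the moment, N m; "opening": finger opening in m.
Only numpy, scipy, OpenCV 4.12 (cv2) and the standard library are available. Lean on these libraries where they do the work, as an engineer would, in place of code of your own. Each camera call takes 0.05 s, during which the arm holds its last target.

### The job

Prep is over: fold the recipe stand with the toothed plate at its side down flat so the counter can be wiped. Its pawl keeps the board from going down, so lift the board by its grip bar through the remaining notches and past the top one until the pawl tips back, then lower the board by the bar until it lies fully flat, without letting it drop, and let go.

Things in the scene. Friction and masses are not known exactly. Their poses are not given: they have to be found in the camera images.
- board (a joint): Wooden board (200 mm wide, 12 thick, reaching 165 from its hinge) on a fixed grey stand: 0 = flat, grows as the edge with the bar rises. A pawl stops it going down at notches 0.37, 0.61, 0.855; starts in one of the lower two. It lifts freely (3 to 5 N at the bar). Near 1.04 (60 deg) the pawl is thrown over; lift to 1.13-1.2; stop at 1.256. With the pawl over it goes down freely; falls if let go.
- pawl (a joint): Steel pawl, a 60 mm bar with a round head, beside the toothed steel plate at the stand's left side (+y of the hinge point). 0 to 0.16 rad: leaning into the teeth; past upright (about 0.3) it tips by itself, in about 0.3 s, to its rest at 0.78, away from the hinge, and stays there while the board goes down.
- grip_bar (a point): Middle of the board's steel grip bar: round, 12 mm thick, 108 mm clear length, parallel to the hinge, 60 mm clear of the board's free edge; 48 mm above the counter when flat. Can be pinched from straight above and turns in the fingers as the board swings. A like board with the same bar, on a fixed wooden leg without teeth or pawl, is not meant.
- hinge (a point): Middle of the board's hinge axis, fixed, 48 mm above the counter. Axes: x level, from the hinge towards where the bar lies when flat (away from the robot, within 12 deg); y along the hinge; z up. The bar's middle moves on a circle of 225 mm radius about this point: x = 225 cos(angle), z = 225 sin(angle).

How it is judged:
On the way:
1. the board is lifted past its top notch and the pawl tips back (value of joint board above 0.9 rad and value of joint pawl above 0.6 rad), for 0.1 s.
At the end, for the whole second after the job is handed in: The board lies flat (within 0.05 rad, about 11 mm at the bar) and at rest, and the pawl is still tipped back (joint above 0.6) (value of joint board below 0.05 rad and velocity of joint board between -0.05 and 0.05 rad/s and value of joint pawl above 0.6 rad); the robot touches nothing.
It fails at once if the board is dropped: it goes down faster than 1 rad/s (about 0.22 m/s at the bar) (velocity of joint board below -1 rad/s).
It also fails if it takes over 42 s, if anything falls off the work surface, if the arm or the gripper's body presses on something with over 40 N, if the wrist force passes 120 N, or if a joint passes its speed limit or range.

## Working session

There is one attempt and no reset: what is moved stays moved. The work goes in short steps, each a Python script; the robot and the scene stay as the last script left them, time stands still between calls to the robot, and variables do not carry over. Pictures are saved under pics/ and viewed, and the job is handed in when it is done.

```bash
ls; mkdir -p pics; python3 - <<'E'
from rig import robot
import cv2
for n in("side","top"):
    im=robot.grab_frame(n); cv2.imwrite(f"pics/{n}0.png",im[:,:,::-1]); print(n,robot.camera_info(n))
s=robot.get_state(); print(s)
E
```

```text
pics
side {'fx': 433.3835065530786, 'fy': 433.3835065530786, 'cx': 327.69061085800394, 'cy': 234.62994003384318, 'dist': array([0.0230914, 0.       , 0.       , 0.       , 0.       ]), 'rvec': array([ 1.059442  , -2.24771627,  1.20374595]), 'tvec': array([0.38425106, 0.26231292, 0.56595711])}
top {'fx': 583.2644840887791, 'fy': 583.2644840887791, 'cx': 318.8891063127094, 'cy': 233.85377227296343, 'dist': array([-0.13560734,  0.        ,  0.        ,  0.        ,  0.        ]), 'rvec': array([ 2.14535237, -2.10670198,  0.2134245 ]), 'tvec': array([0.05165966, 0.49991209, 1.02058252])}
{'time': 0.1, 'qpos': array([ 1.097503  ,  0.41791896, -0.01032988,  1.61409063,  0.00467199,
        1.1107129 , -0.05300501]), 'joint_vel': array([ 0.00058236,  0.00029096, -0.00022696, -0.00182406, -0.00067138,
       -0.00017114,  0.00140059]), 'effort': array([ 8.43571815e-04, -8.52584553e+01,  6.39072731e-01, -4.26693857e+01,
       -4.89708956e-02,  1.63696369e-02,  5.23823348e-05]), 'ee_pos': array([ 0.26144417, -0.56734356,  0.2238946 ]), 'tool_rot': array([[ 9.08210410e-01,  4.18513552e-01, -5.07744928e-04],
       [ 4.18513857e-01, -9.08209880e-01,  9.82250330e-04],
       [-5.00538859e-05, -1.10458826e-03, -9.99999389e-01]]), 'force': array([-0.44463199,  0.83527994,  0.90023526]), 'moment': array([-0.02650001, -0.00525555,  0.00247889]), 'opening': 0.09430623652278963}
```

View pics/side0.png

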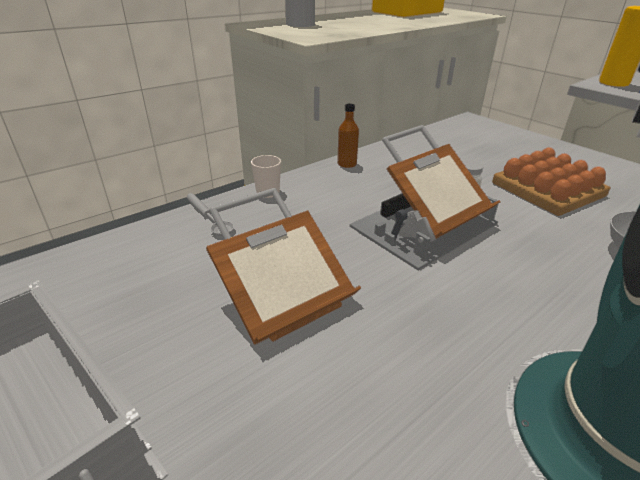

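View pics/top0.png

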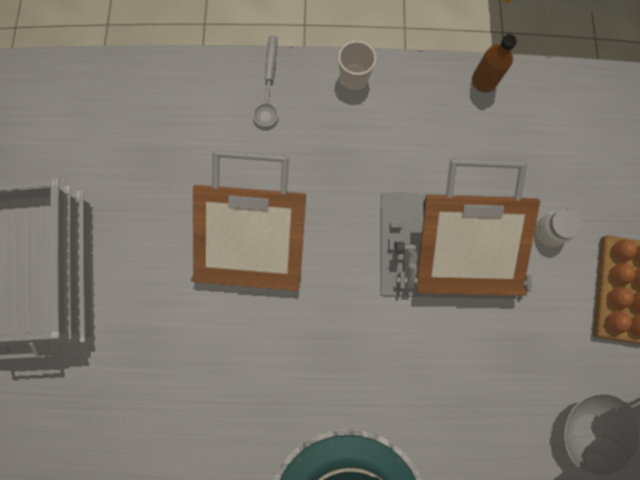

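The target is the stand on the right in the top view: the toothed plate is at about (400,245) and its bar runs from about (452,162) to (524,167). In the side view its bar runs from about (386,137) to (425,127). I'll zoom in to get more precise pixels.

```bash
python3 - <<'E'
import cv2
a=cv2.imread("pics/side0.png")[110:270,340:510]; b=cv2.imread("pics/top0.png")[150:310,375:545]
cv2.imwrite("pics/zs.png",cv2.resize(a,None,fx=4.5,fy=3.7,interpolation=cv2.INTER_CUBIC) if 0 else cv2.resize(a,None,fx=3.5,fy=3.5,interpolation=cv2.INTER_CUBIC))
cv2.imwrite("pics/zt.png",cv2.resize(b,None,fx=3.5,fy=3.5,interpolation=cv2.INTER_CUBIC))
E
```

```text
(no output)
```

View pics/zs.png

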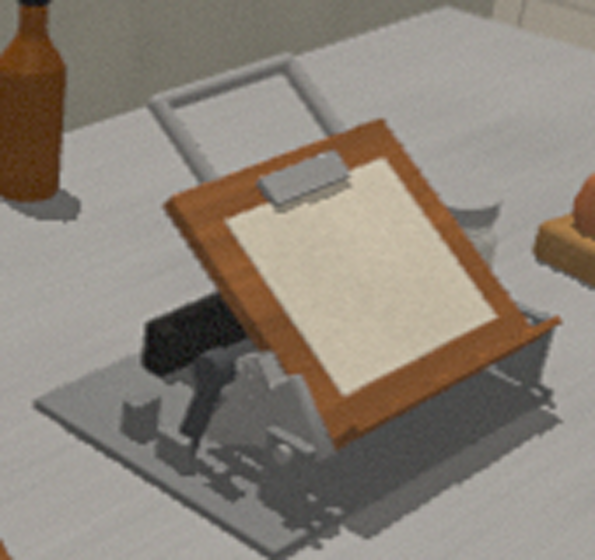

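View pics/zt.png

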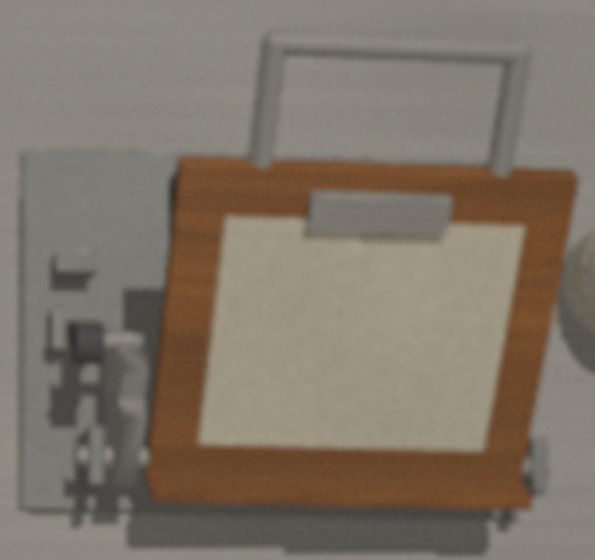

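The zoom puts the bar's corners at (163,105) and (288,65) in the side crop, and at (272,45) and (520,55) in the top crop. I'll triangulate these.

```bash
cat > vis.py <<'E'
import numpy as np, cv2
from rig import robot
def P(n):
    c=robot.camera_info(n); K=np.array([[c['fx'],0,c['cx']],[0,c['fy'],c['cy']],[0,0,1]])
    return K,np.array(c['dist']),cv2.Rodrigues(c['rvec'])[0],c['tvec']
def tri(ps,pt):
    A=[];pts=[]
    for n,p in(("side",ps),("top",pt)):
        K,d,R,t=P(n); u=cv2.undistortPoints(np.array([[p]],float),K,d).ravel()
        A.append(np.c_[R,t]); pts.append(u)
    X=cv2.triangulatePoints(A[0],A[1],pts[0],pts[1]).ravel(); X=X[:3]/X[3]
    r=[proj(n,X)-p for n,p in(("side",ps),("top",pt))]
    return X,np.round(np.concatenate(r),1)
def proj(n,X):
    K,d,R,t=P(n); return cv2.projectPoints(np.array([X],float),cv2.Rodrigues(R)[0],t,K,d)[0].ravel()
E
python3 - <<'E'
from vis import *
S=lambda x,y:np.array([340+(x+.5)/3.5-.5,110+(y+.5)/3.5-.5]); T=lambda x,y:np.array([375+(x+.5)/3.5-.5,150+(y+.5)/3.5-.5])
L,r1=tri(S(163,105),T(272,45)); R,r2=tri(S(288,65),T(520,55)); print(L,r1,R,r2,np.linalg.norm(L-R))
# board top-face corners: far-left, far-right, near-left, near-right
for s,t in(((166,203),(180,158)),((383,121),(576,172)),((333,440),(150,490)),((558,320),(528,500))): print(tri(S(*s),T(*t)))
m=(L+R)/2; y=(L-R); y[2]=0; y/=np.linalg.norm(y); x=np.array([y[1],-y[0],0])
print("mid",m,"yaw",np.arctan2(x[1],x[0]))
a=np.arcsin((m[2]-.048)/.225); print("ang",a)
for q in(.37,.61,a):
    h=m-.225*np.cos(q)*x; h[2]=.048; print(q,h)
E
```

```text
[ 0.59812902 -0.1588691   0.17692903] [-0.6 -0.1  0.4  0.6] [ 0.59917348 -0.28074128  0.17396666] [ 0.2  0.  -0.1 -0.2] 0.12191264557962787
(array([ 0.55231558, -0.11997503,  0.13991761]), array([-0., -0.,  0.,  0.]))
(array([ 0.54793641, -0.31895902,  0.14278504]), array([-0.8, -0.1,  0.6,  0.9]))
(array([ 0.40289285, -0.11657978,  0.05070432]), array([ 2.2,  0.4, -1.3, -2.1]))
(array([ 0.39419124, -0.31565809,  0.06246904]), array([-0.4, -0.1,  0.2,  0.5]))
mid [ 0.59865125 -0.21980519  0.17544785] yaw 0.008569865143740887
ang 0.6021733452637911
0.37 [ 0.3888853 -0.2216029  0.048    ]
0.61 [ 0.41423722 -0.22138563  0.048     ]
0.6021733452637911 [ 0.4132341  -0.22139423  0.048     ]
```

```bash
python3 - <<'E'
from vis import *
T=lambda x,y:np.array([375+(x+.5)/3.5-.5,150+(y+.5)/3.5-.5]); S=lambda x,y:np.array([340+(x+.5)/3.5-.5,110+(y+.5)/3.5-.5])
def cast(n,p,z):
    K,d,R,t=P(n); u=cv2.undistortPoints(np.array([[p]],float),K,d).ravel(); v=R.T@[u[0],u[1],1]; c=-R.T@t
    return c+v*(z-c[2])/v[2]
for nm,p,q,z in(("bar",(272,45),(520,55),.177),("far",(180,158),(576,172),.142),("near",(160,497),(528,507),.055),("base far",(22,150),(175,152),.004),("baseL near",(20,508),(22,150),.004)):
    A,B=cast("top",T(*p),z),cast("top",T(*q),z); d=A-B; print(nm,A,B,np.linalg.norm(d),np.arctan2(d[1],d[0])-np.pi/2)
for nm,p,q,z in(("bar",(163,105),(288,65),.177),("far",(166,203),(383,121),.142)):
    A,B=cast("side",S(*p),z),cast("side",S(*q),z); d=A-B; print(nm,A,B,np.linalg.norm(d),np.arctan2(d[1],d[0])-np.pi/2)
E
```

```text
bar [ 0.59908351 -0.15813501  0.177     ] [ 0.59786278 -0.27978944  0.177     ] 0.12166054821498183 -0.010034124968644864
far [ 0.55181447 -0.11952178  0.142     ] [ 0.54976431 -0.318355    0.142     ] 0.1988437915534897 -0.010310582344799979
near [ 0.39520652 -0.12330942  0.055     ] [ 0.39207413 -0.31789518  0.055     ] 0.19461096735785827 -0.01609633761141316
base far [ 0.59123807 -0.05856417  0.004     ] [ 0.59206235 -0.14413222  0.004     ] 0.08557202400097573 0.009632693392079617
baseL near [ 0.39302137 -0.05696793  0.004     ] [ 0.59123807 -0.05856417  0.004     ] 0.19822313076126782 1.562743492127273
bar [ 0.59684437 -0.15920946  0.177     ] [ 0.59445952 -0.27382063  0.177     ] 0.11463598035454989 -0.02080518286671107
far [ 0.54933444 -0.11662451  0.142     ] [ 0.54735823 -0.32138977  0.142     ] 0.20477479991467853 -0.009650792541068043
```

Bar middle is about (0.5985, -0.2195, 0.176), which puts the board at notch 0.61. Yaw is about -0.009, and the hinge is about (0.414, -0.218). Next I'll check IK along the arc and move to a pose above the bar.

```bash
cat > geo.py <<'E'
from vis import *
yaw=-.009
xh=np.array([np.cos(yaw),np.sin(yaw),0]); yh=np.array([-np.sin(yaw),np.cos(yaw),0])
bar0=np.array([.5985,-.2195,.1765]); hinge=bar0-.225*np.cos(.61)*xh; hinge[2]=.048
def bar(q): return hinge+.225*np.cos(q)*xh+np.array([0,0,.225*np.sin(q)])
F1=np.c_[yh,xh,[0,0,-1]]; F2=np.c_[-yh,-xh,[0,0,-1]]
E
python3 - <<'E'
from geo import *
for n,F in(("F1",F1),("F2",F2)):
    for q in(.61,1.18,0):
        j=robot.ik(bar(q),F); print(n,q,None if j is None else np.round(j,2))
up=bar(.61)+[0,0,.1]
j1,j2=[robot.ik(up,F) for F in(F1,F2)]
print(j1,j2)
E
```

```text
F1 0.61 [ 0.59  0.51 -0.39  1.62  0.22  1.06  0.13]
F1 1.18 [ 0.7   0.27 -0.41  1.77  0.12  1.13  0.24]
F1 0 [ 0.52  0.73 -0.34  1.59  0.29  0.88  0.06]
F2 0.61 [ 0.18  0.49  0.16  1.63 -0.09  1.03 -2.78]
F2 1.18 [ 0.3   0.25  0.07  1.78 -0.02  1.12 -2.78]
F2 0 [ 0.13  0.71  0.23  1.6  -0.2   0.85 -2.72]
[ 0.5947767   0.42678396 -0.40099493  1.50773436  0.17156784  1.24191612
  0.16154626] [ 0.22117172  0.39975563  0.11149969  1.52213638 -0.04609156  1.22227015
 -2.81089722]
```

F1 stays well inside the joint ranges, so I'll use it.

```bash
python3 - <<'E'
from geo import *
robot.move_ptp(bar(.61)+[0,0,.1],F1)
robot.gripper_to(.055)
hit=robot.move_linear(bar(.61)+[0,0,.03],velocity=.1,threshold=10)
s=robot.get_state(); print(hit,s['time'],s['ee_pos'],bar(.61),s['force'],s['opening'])
for n in("side","top"):
    cv2.imwrite(f"pics/{n}1.png",cv2.resize(robot.grab_frame(n)[60:300,330:580],None,fx=2.3,fy=2.3)[:,:,::-1])
E
```

```text
False 3.4917 [ 0.59883183 -0.21952227  0.20751286] [ 0.5985     -0.2195      0.17689518] [ 0.7095378   0.52412082 -0.03902265] 0.05512547183108591
```

View pics/side1.png

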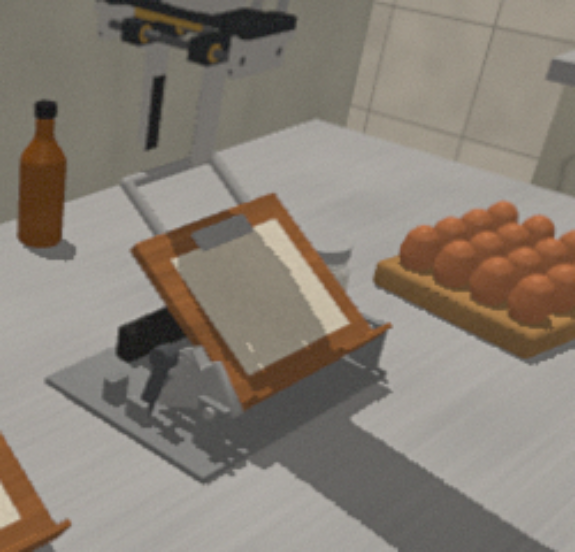

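View pics/top1.png

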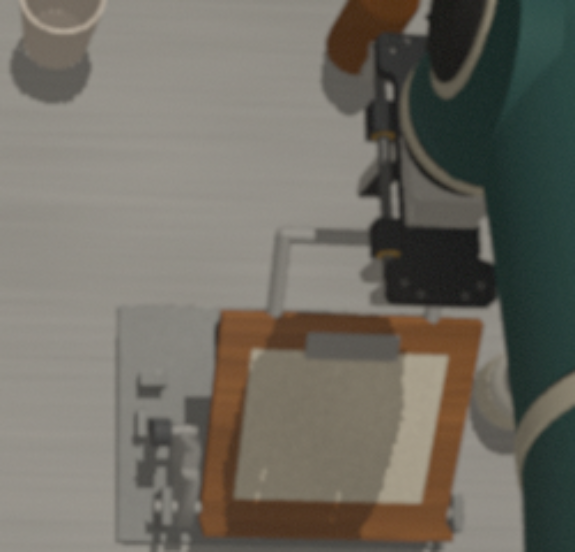

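The side view shows the fingertips at about (155,148) and (205,155) on either side of the bar. The top view shows the gripper over the middle of the bar. Next: descend, grip, and check the force.

```bash
python3 - <<'E'
from geo import *
hit=robot.move_linear(bar(.61),velocity=.06,threshold=10)
s=robot.get_state(); print(hit,s['ee_pos'],s['force'])
robot.gripper_to(.0); robot.pause(.2)
s=robot.get_state(); print(s['time'],s['ee_pos'],s['force'],s['moment'],s['opening'])
E
```

```text
False [ 0.59858118 -0.21947576  0.17691408] [-0.40453415  0.74755135  0.57097972]
5.2 [ 0.59933098 -0.21952415  0.17742598] [5.20368669 0.18590848 1.49962455] [-0.06804125 -1.48116882  0.02522552] 0.01136521405707207
```

The grip is good: opening is 11.4 mm and residual force is only 5 N. I'll shift the model 0.8 mm in +x and lift.

```bash
sed -i 's/bar0=np.array(\[.5985/bar0=np.array([.5993/' geo.py; python3 - <<'E'
from geo import *
for q in(.68,.8,.92,1.02,1.1,1.17):
    robot.move_linear(bar(q),velocity=.06)
    s=robot.get_state(); d=s['ee_pos']-hinge
    print(q,round(s['time'],2),np.round(s['ee_pos']-bar(q),4),np.round(s['force'],1),np.round(s['moment'],2),round(s['opening'],4))
robot.pause(.6)
s=robot.get_state();print(s['time'],s['force'])
for n in("side","top"):
    cv2.imwrite(f"pics/{n}2.png",cv2.resize(robot.grab_frame(n)[60:300,330:580],None,fx=2.3,fy=2.3)[:,:,::-1])
E
```

```text
0.68 5.61 [0.0005 0.     0.0002] [5.2 0.2 2. ] [-0.06 -1.43 -0.05] 0.0111
0.8 6.21 [0.0011 0.     0.0004] [ 8.5 -0.7  5.7] [-0.02 -2.05 -0.03] 0.0113
0.92 6.81 [0.0015 0.     0.0008] [8.7 0.5 8.5] [ 0.   -2.45  0.01] 0.0111
1.02 7.33 [0.0012 0.     0.0007] [ 7.8  0.4 10.4] [ 0.08 -2.06  0.03] 0.0108
1.1 7.78 [ 0.0008 -0.      0.0004] [6.3 1.  7.9] [ 0.13 -1.45  0.05] 0.0106
1.17 8.19 [ 0.0004 -0.      0.0002] [3.3 0.4 7. ] [ 0.14 -1.18 -0.01] 0.0109
8.7917 [4.14350993 0.54740571 7.55972126]
```

View pics/side2.png

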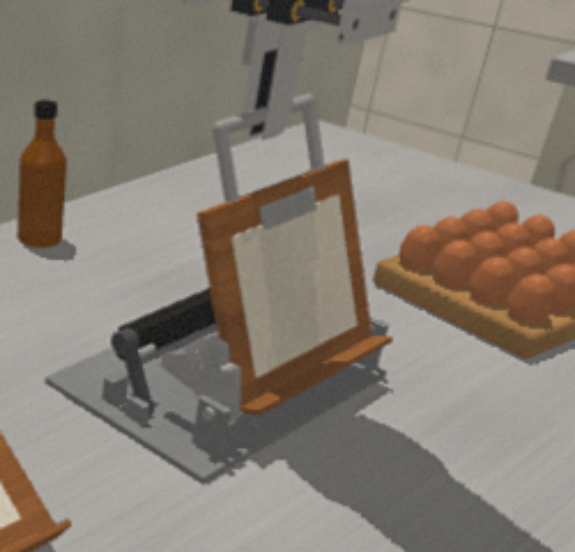

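View pics/top2.png

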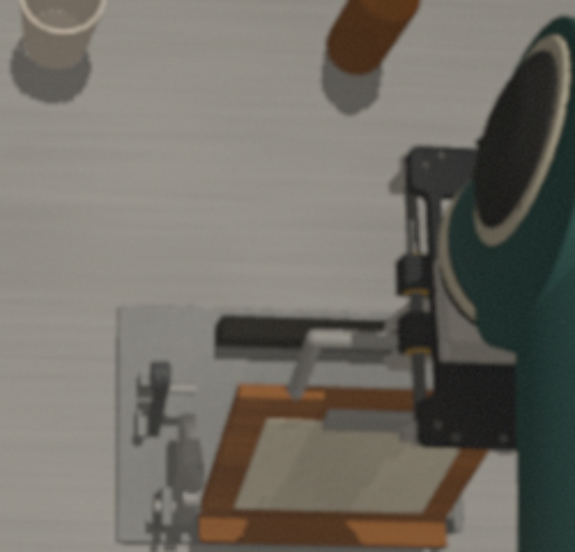

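The pawl is leaning away from the hinge: its head moved from (158,432) to (160,370) in the top view, and in the side view it rests on its stop at (125,342). The bar is still held. Now I'll lower it.

```bash
python3 - <<'E'
from geo import *
for q in(1.05,.92,.79,.66,.53,.4,.28,.16,.06,.0):
    hit=robot.move_linear(bar(q),velocity=.06 if q>.1 else .03, threshold=25)
    s=robot.get_state()
    print(q,hit,round(s['time'],2),np.round(s['ee_pos']-bar(q),4),np.round(s['force'],1),np.round(s['moment'],2),round(s['opening'],4))
    if hit: break
for n in("side","top"):
    cv2.imwrite(f"pics/{n}3.png",cv2.resize(robot.grab_frame(n)[60:300,330:580],None,fx=2.3,fy=2.3)[:,:,::-1])
E
```

```text
1.05 False 9.49 [ 0.0005  0.     -0.0003] [3.9 0.4 5.1] [ 0.   -0.82  0.01] 0.0112
0.92 False 10.12 [-0.0004  0.     -0.0003] [1.3 0.3 1.3] [ 0.03 -0.4   0.02] 0.0112
0.79 False 10.76 [-0.0004 -0.0001 -0.0005] [-2.7 -1.1 -3. ] [-0.11  0.64 -0.04] 0.0111
0.66 False 11.39 [-0.     -0.0001 -0.    ] [-0.9 -1.3 -3.1] [-0.33  0.49 -0.06] 0.011
0.53 False 12.03 [ 0.0002 -0.0001 -0.    ] [ 0.4 -2.4  0.3] [-0.57 -0.2  -0.02] 0.0109
0.4 False 12.66 [ 0.0002 -0.0001 -0.0007] [ 2.4 -2.6 -0.6] [-0.71 -0.48 -0.01] 0.0109
0.28 False 13.26 [ 0.0001 -0.     -0.001 ] [ 1.5 -4.2 -0.4] [-0.75 -0.54  0.  ] 0.0111
0.16 False 13.86 [ 0.    -0.    -0.001] [ 1.5 -4.5 -0.3] [-0.84 -0.51 -0.06] 0.0111
0.06 False 14.76 [ 0.     -0.     -0.0005] [ 2.8 -4.  -1. ] [-0.93 -0.53 -0.01] 0.0111
0.0 False 15.36 [ 0.0002  0.     -0.0006] [ 4.5 -4.4 -0.8] [-0.91 -0.8   0.02] 0.0114
```

View pics/side3.png

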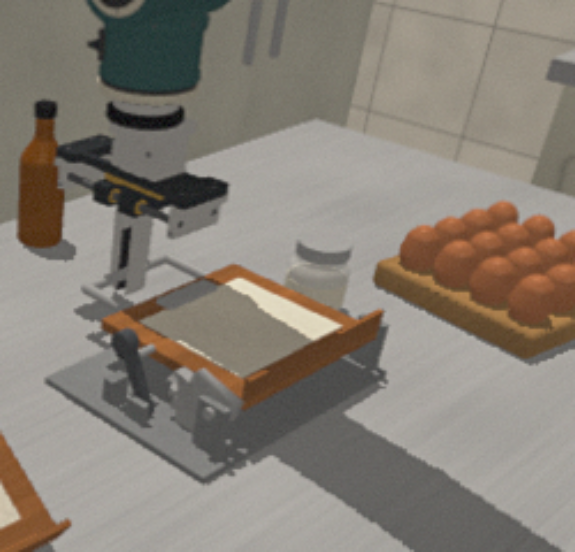

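View pics/top3.png

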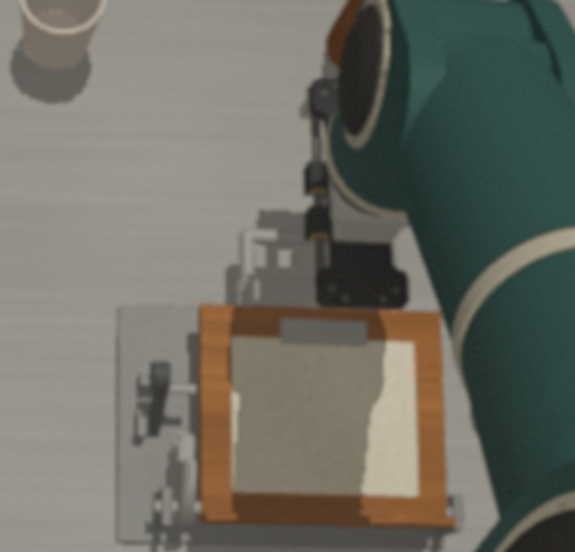

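The board looks flat with the bar held and the pawl tipped back. A free fall of even 2–3 mm could break the speed limit, so I'll press gently down until contact before letting go.

```bash
python3 - <<'E'
from geo import *
p=bar(0)
for i in range(5):
    p=p-[0,0,.001]
    hit=robot.move_linear(p,velocity=.01,threshold=12); robot.pause(.1)
    s=robot.get_state(); print(hit,s['time'],s['ee_pos'],s['force'],s['moment'])
    if hit or s['force'][2]>8: break
E
```

```text
False 15.8083 [ 0.639999   -0.21990233  0.04652975] [ 4.57612476 -3.99710143 -0.31987365] [-1.00459649 -0.79807771 -0.0316043 ]
False 16.1583 [ 0.63999654 -0.21988569  0.04555009] [ 4.08776272 -3.8444803   0.22629628] [-0.99628253 -0.82579919 -0.00176406]
False 16.5083 [ 0.64004071 -0.21989284  0.04507774] [-0.14499516 -3.08568305  6.75539945] [-0.77189007 -0.09593918  0.01659848]
False 16.8583 [ 0.64008847 -0.21993139  0.04472929] [-3.79369607 -3.30343977 16.32748954] [-0.54082459  0.81225721  0.00433369]
```

Contact was firm: Fz climbed from 0 to 16 N at z = 44.7 mm. I'll release, retreat, and check.

```bash
python3 - <<'E'
from geo import *
robot.gripper_to(.05); robot.pause(.2)
s=robot.get_state(); print(s['ee_pos'],s['force'],s['opening'])
p=s['ee_pos']
robot.move_linear([p[0],p[1],.25],velocity=.1)
robot.move_ptp([.40,-.52,.3],F1)
s=robot.get_state(); print(s['time'],s['ee_pos'],s['force'])
for n in("side","top"):
    f=robot.grab_frame(n); cv2.imwrite(f"pics/{n}4f.png",f[:,:,::-1])
    cv2.imwrite(f"pics/{n}4.png",cv2.resize(f[130:300,350:560],None,fx=3.5,fy=3.5)[:,:,::-1])
E
```

```text
[ 0.63987247 -0.21986523  0.04400885] [-0.22203543  0.19103914 -0.59185983] 0.0498954107909893
21.475 [ 0.40136362 -0.51882972  0.29986441] [ 0.60654408 -0.43057015 -0.96642723]
```

View pics/side4.png

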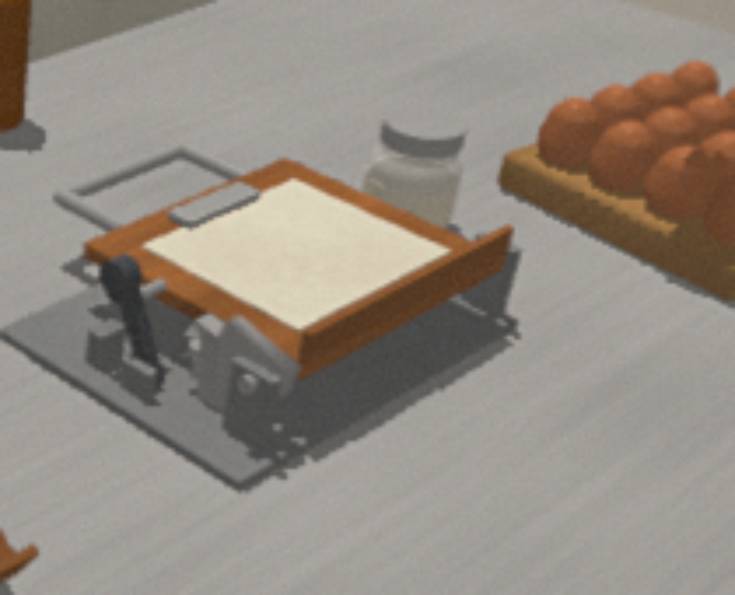

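View pics/top4.png

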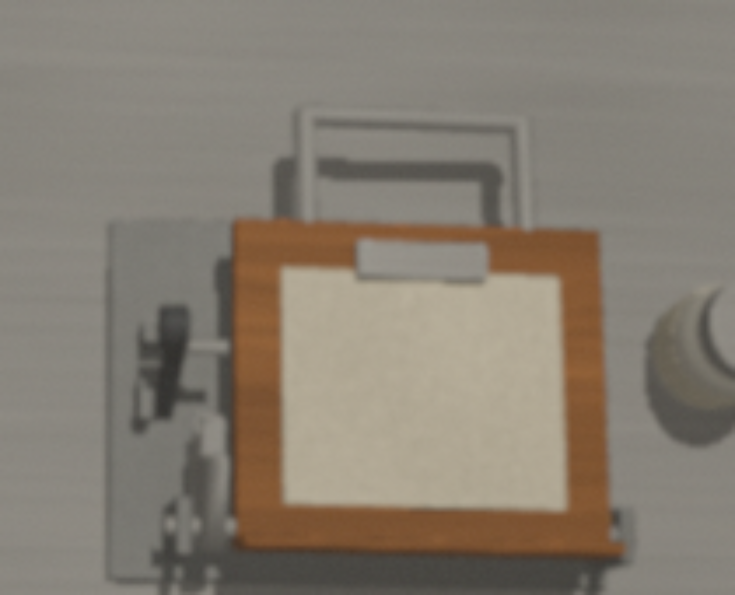

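The board is down, the pawl leans back on its rest, and the bar's corners are at (62,198) and (182,153) in the side crop and (305,114) and (520,124) in the top crop. I'll check the bar height, then hand in.

```bash
python3 - <<'E'
from vis import *
f=lambda x,y:np.array([350+(x+.5)/3.5-.5,130+(y+.5)/3.5-.5])
zs=[]
for s,t in(((62,198),(305,114)),((182,153),(520,124))):
    X,r=tri(f(*s),f(*t)); print(X,r); zs.append(X[2])
a=(np.mean(zs)-.048)/.225; print("angle",a)
if a<.05:
    robot.sign_off(); print("signed off")
E
```

```text
[ 0.64182763 -0.1604486   0.04630867] [ 0.  0. -0. -0.]
[ 0.64052371 -0.28040289  0.04417835] [ 0.1  0.  -0.1 -0.1]
angle -0.012251065741823256
the job is handed in; nothing more can be done
signed off
```

The toothed recipe stand is folded flat with its pawl tipped back, and I've handed the job in; no verdict came back.

- **Lift:** The cameras showed the board at notch 0.61. I pinched the grip bar from above and lifted it along its arc to about 1.17 rad. Pictures from both cameras then showed the pawl thrown over onto its rest.
- **Lowering:** I brought the board down at about 0.06 m/s at the bar. At the bottom I pressed gently until it met its stop, with the upward force rising to 16 N, and only then opened the gripper, so it had no drop left.
- **Final checks:** After the arm had moved clear, the bar measured about 45 mm high, an angle of about -0.01 rad. That is flat within the 2 mm calibration error. The pawl was still tipped back, tool force was about zero, and the clock was near 21.6 s of the 42 s allowed.

No check failed. The stop came about 3 mm lower than my model expected, which is consistent with calibration error. I judged the pawl from the pictures only and did not measure its angle.

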